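# Show a pastry ring to the inspection camera

## Robot

A 7-joint arm with a two-finger parallel gripper is mounted at the origin on a cart in front of the work surface, level with it; the furniture and walls round the work are solid. World frame = base frame: x ahead of the robot, y to its left, z up, the work surface at z = 0. Lengths are in m, angles in rad, forces in N, time in s.
With the tool pointing down it reaches from about 0.4 to 0.75 m from the base axis. Payload 19.5 kg.
Tool frame: the origin (TCP) lies midway between the tips of the shut fingers; the grasp point (between the pads) lies 19 mm behind it; z points along the fingers, y is the direction in which the jaws open and shut (so a half turn about z gives the same grasp; the last joint's range is limited). The gripper opens to 85 mm and grips with 20 to 120 N. Pads are 22 mm wide; open, the fingers measure 114 mm over their backs; the gripper's body (76 mm by 85 mm) begins 54 mm behind the grasp point. The pads swing forward as they close: fully open they stand 13 mm farther back than shut.
Start: joints at [1.196, 0.707, -0.028, 1.485, 0.022, 0.951, -0.075], TCP at [0.188, -0.543, 0.231] pointing down, gripper open.
Joint ranges: [-2.71, 2.71], [-0.32, 2.16], [-1.57, 1.52], [0, 2.45], [-1.46, 4.6], [0, 2.02], [-2.83, 2.83]. Speed limits (rad/s): [1.89, 1.89, 2.57, 2.57, 3.01, 3.01, 3.01].

## Interface

Orientations are given as a rotation vector (axis times angle).
In Python, from rig import ctrl gives the robot as it stands. The module is installed in compiled form; this text tells all that it offers.
- The arm moves only by the tool arm_command, never from a script. Its argument "commands" is a list of rows, each a list of 3 entries, a list of its own where there are three numbers: the shift along the tool's x, y, z normalised to -1 to 1, where 1 is 0.15 m, then the turn, a rotation vector about the tool's x, y, z normalised to -1 to 1, where 1 is 2 rad, then the opening, from 0 (shut) to 1 (fully open). In form: [[[tx, ty, tz], [rx, ry, rz], grip], ...]. A call has 1 to 20 rows; each row is the pose to reach, as a shift and turn from the pose commanded when the call began, along the tool's axes at that moment; what a row does not reach only later rows make up. A row lasts 1/8 s, in which the tool goes at most 62.5 mm and 10.7 degrees, less where a joint would pass 70% of its speed; a pose out of reach is approached as far as the arm can. A call with a number of a shift or a turn outside -1 to 1 is refused whole. A call with a gripper value outside its range is refused whole. The fingers move at their own pace and stop on an object; "newtons" is the grip in N (left out, the last holds). Time passes only in rows, so rows that repeat a pose let the fingers close. It gives the time, the measured TCP pose, the force and the opening at its end, in the units of the state.
- ctrl.read_state(): the state, without advancing time (a new reading comes with each control period).
- ctrl.grab_frame(name): name is "scene" or "top" or "wrist"; returns a dict with "color" (384x512x3 uint8, red, green, blue), "vertical_fov" (degrees; the focal length in pixels is half the picture's height over the tangent of half this angle, whatever the lens; pixels are square), "cx", "cy" (the principal point, pixels), "cam_to_world" (4x4, takes a point from camera to world coordinates). Camera axes: x right, y down, z forward; pixel columns grow to the right and rows downward; lengths in m; the calibration is good to about 2 mm. The wrist camera is an equidistant fisheye: a pixel r from the principal point sees the ray r / f radians off the axis. A picture is of the moment at which its call begins. There is no depth.
- ctrl.finish_job(): hands the job in, once; it reports no verdict.
The state is a dict: "clock": time; "joint_positions": joint angles; "joint_velocities": joint speeds; "effort": joint torques, N m; "position": TCP position; "tcp_rot": TCP orientation; "contact_force": force on the tool from outside, world axes, zero at the start; "torque": the same for the moment, N m; "grip_width": finger opening in m.
Only numpy, scipy, OpenCV 4.12 (cv2) and the standard library are available. Lean on these libraries where they do the work, as an engineer would, in place of code of your own. Each camera call takes 0.05 s, during which the arm holds its last target.

## Task

Three washed steel ring moulds are drying on the dark tray: put the widest and the narrowest away in the steel pan, lowering them in rather than dropping them from above its rim. Then take the remaining middle-sized ring and hold it up to the little desk camera for a burr check: its lower rim centred and square in front of the lens, about 12 cm from it, so that the camera looks straight up through the ring. Finish there, still holding the ring steadily; do not bump the camera or disturb the timer, spoon and spatula.

Things in the scene. Friction and masses are not known exactly. Their poses are not given: they have to be found in the camera images.
- ring_mould_1: widest steel ring mould: open tube with a thin wall, outside diameter 69 mm, 32 mm high, standing upright on the tray; origin at the centre of its lower rim, z along its axis (up). Can be taken across the outside
- ring_mould_2: middle-sized steel ring mould, the one to show: outside diameter 55 mm, 34 mm high, standing upright on the tray; origin at the centre of its lower rim, z along its axis (up as it stands)
- ring_mould_3: narrowest steel ring mould: outside diameter 44 mm, 34 mm high, standing upright on the tray; origin at the centre of its lower rim, z along its axis (up)
- tray: fixed dark steel baking tray, 160 (x) x 280 (y) mm, origin at the centre of its underside; flat floor 3 mm above the table, rolled edge 9 mm high round it. The three rings stand in a row along its y axis, about 90 mm apart, in any order
- pan: fixed open steel pan, 176 (x) x 162 (y) x 65 mm high over its rim, inside 158 x 144 mm, walls upright, inner floor 3 mm above the table; origin at the centre of its underside
- camera_stand: fixed desk inspection camera: black round foot 90 mm in diameter and a short aluminium fork that carries the grey camera head; origin at the centre of the foot's underside, z up; the camera looks towards its -x side and up. Overall about 95 mm high
- camera_head: the grey round camera head, 52 mm in diameter at the front, 50 mm long, fixed on the stand; origin at the centre of the lens face, straight above the foot's centre and 90 mm above the table; its z axis is the viewing direction, out of the lens, which is tipped 30 degrees from straight up towards the stand's -x side
- view_spot (a point): the point on the viewing line 120 mm out from the lens, where the centre of the shown ring's lower rim belongs (about 194 mm above the table). The ring's own z axis should then be parallel to the camera head's z axis, with the lower rim towards the lens
- timer: bystander: small white kitchen timer, 74 x 64 x 18 mm, lying flat; origin at the centre of its underside
- measure_spoon: bystander: steel measuring spoon, 125 x 43 x 14 mm; origin at the centre of its underside
- red_spatula: bystander: spatula with wooden handle, 202 x 46 x 11 mm; origin at the centre of its underside

How it is judged:
By the outcome, as a careful person would: the job done as asked, in the order asked, and still so for the second after the job is handed in, while the arm keeps its last pose, push and grip.
It also fails if it takes over 64 s, if anything falls off the work surface, if the arm or the gripper's body presses on something with over 40 N, if the wrist force passes 120 N, or if a joint passes its speed limit or range.

## Working session

There is one attempt and no reset: what is moved stays moved. The work goes in short steps, Python scripts to look and compute and a tool call to move; the robot and the scene stay as the last step left them, time stands still between calls to the robot, and variables do not carry over. Pictures are saved under pics/ and viewed, and the job is handed in when it is done.

Besides the shell and the picture viewer there is one more tool, called after ">>>" as name(argument=value, ...) on one line, values as JSON. arm_command: Moves the arm, as the interface text tells. Its arguments: {"type":"object","properties":{"commands":{"type":"array"},"newtons":{"type":"number"}},"required":["commands"]}

```bash
mkdir -p pics; cat > h.py <<'E'
import numpy as np, cv2
from rig import ctrl
from scipy.spatial.transform import Rotation as R
def grab(n,fn):
    f=ctrl.grab_frame(n); cv2.imwrite('pics/'+fn,f['color'][:,:,::-1]); np.savez('pics/'+fn[:-4]+'.npz',**f); return f
E
python3 - <<'E'
from h import *
s=ctrl.read_state()
for k in s: print(k,np.round(s[k],4))
for n in ['scene','top','wrist']:
    f=grab(n,n+'0.png'); print(n,f['vertical_fov'],f['cx'],f['cy'],np.round(f['cam_to_world'],3).tolist())
E
```

```text
clock 0.0
joint_positions [ 1.1963  0.7071 -0.0276  1.485   0.022   0.9509 -0.0755]
joint_velocities [ 0.0003 -0.0007  0.0005 -0.0011 -0.0008 -0.0003  0.0017]
effort [ 1.70000e-03 -8.83184e+01  1.23460e+00 -2.36152e+01  1.68000e-02
  6.60000e-03  0.00000e+00]
position [ 0.1877 -0.5432  0.2308]
tcp_rot [-3.0972e+00 -5.2010e-01  4.0000e-04]
contact_force [ 0.7874 -0.4064  0.1433]
torque [-0.0469  0.0068  0.0103]
grip_width 0.0854
scene 54.554680905712104 250.4511673155783 191.65583898949842 [[-0.837, -0.277, 0.472, 0.196], [-0.548, 0.431, -0.717, 0.603], [-0.005, -0.859, -0.512, 0.583], [0.0, 0.0, 0.0, 1.0]]
top 57.962201522787744 256.31349920908593 195.57642407822982 [[0.026, -0.99, 0.14, 0.465], [-1.0, -0.026, -0.002, -0.038], [0.006, -0.14, -0.99, 1.007], [0.0, 0.0, 0.0, 1.0]]
wrist 65.70646984690485 252.07561711049777 191.94353539632147 [[0.327, -0.907, -0.264, 0.255], [-0.945, -0.314, -0.09, -0.521], [-0.001, 0.279, -0.96, 0.374], [0.0, 0.0, 0.0, 1.0]]
```

View pics/top0.png

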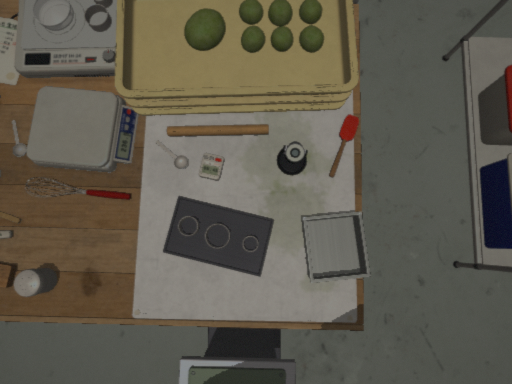

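View pics/scene0.png

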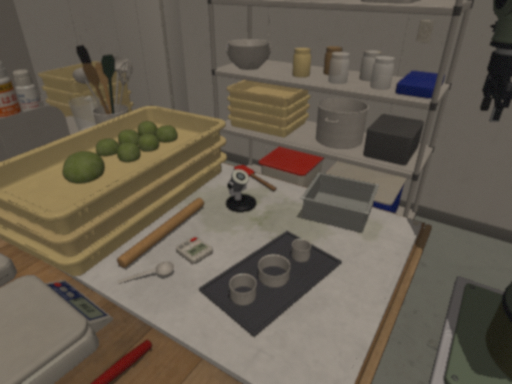

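View pics/wrist0.png

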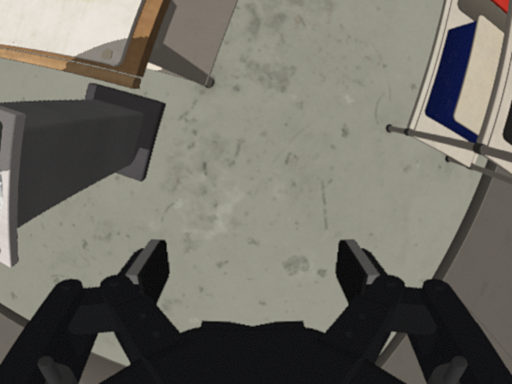

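```bash
python3 - <<'E'
import cv2
a=cv2.imread('pics/top0.png')
cv2.imwrite('pics/t1.png',cv2.resize(a[190:280,155:285],None,fx=6,fy=6,interpolation=cv2.INTER_CUBIC))
cv2.imwrite('pics/t2.png',cv2.resize(a[105:290,255:375],None,fx=3.2,fy=3.2,interpolation=cv2.INTER_CUBIC))
a=cv2.imread('pics/scene0.png')
cv2.imwrite('pics/s1.png',cv2.resize(a[155:305,190:390],None,fx=4,fy=4,interpolation=cv2.INTER_CUBIC))
E
```

```text
(no output)
```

View pics/t1.png

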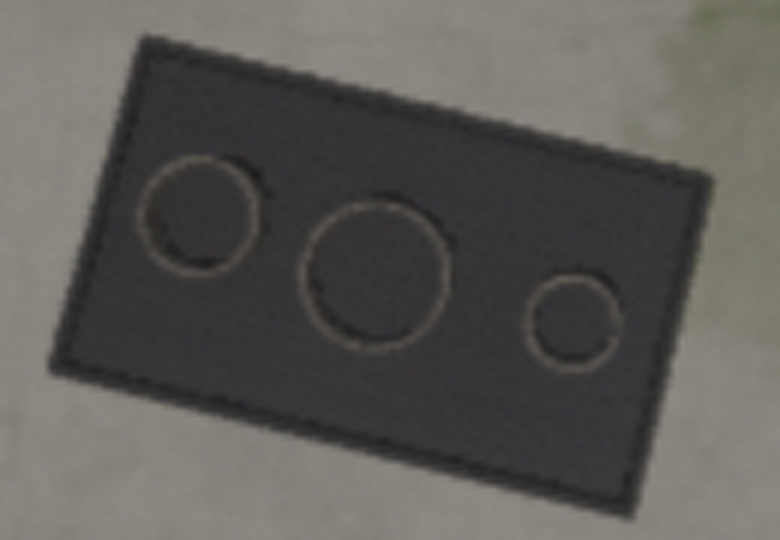

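View pics/t2.png

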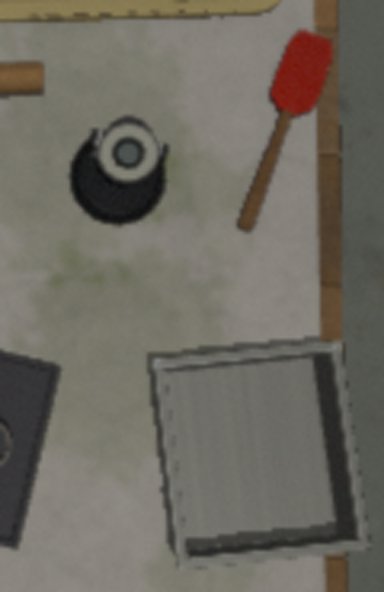

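View pics/s1.png

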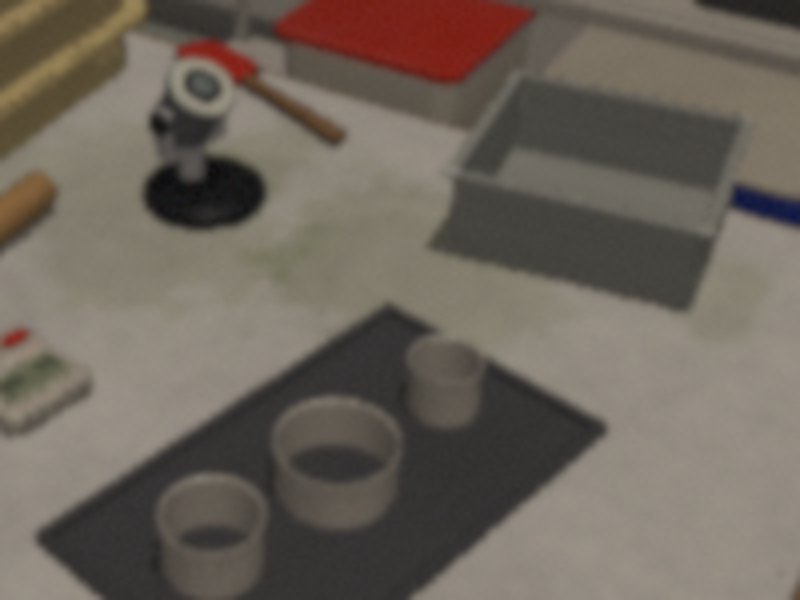

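```bash
cat >> h.py <<'E'
def ray(f,u,v):
    fl=384/2/np.tan(np.radians(float(f['vertical_fov']))/2)
    x=np.array([u-float(f['cx']),v-float(f['cy'])])/fl
    if f.get('fish',False):
        r=np.linalg.norm(x)+1e-12; d=np.r_[x/r*np.sin(r),np.cos(r)]
    else: d=np.r_[x,1]
    M=np.asarray(f['cam_to_world']); return M[:3,3],M[:3,:3]@d
def onz(f,u,v,z):
    o,d=ray(f,u,v); return o+d*(z-o[2])/d[2]
def proj(f,P):
    M=np.asarray(f['cam_to_world']); p=(np.asarray(P)-M[:3,3])@M[:3,:3]
    fl=384/2/np.tan(np.radians(float(f['vertical_fov']))/2)
    if f.get('fish',False):
        n=np.linalg.norm(p[...,:2],axis=-1,keepdims=True); q=p[...,:2]/n*np.arctan2(n,p[...,2:])
    else: q=p[...,:2]/p[...,2:]
    return q*fl+[float(f['cx']),float(f['cy'])]
def load(n):
    f=dict(np.load('pics/'+n+'.npz')); f['fish']=n.startswith('wrist'); return f
E
python3 - <<'E'
from h import *
f=load('top0')
t1=lambda x,y:(155+x/6-.42,190+y/6-.42)
t2=lambda x,y:(255+x/3.2-.35,105+y/3.2-.35)
for n,p,z in [('mid',(200,216),.037),('wide',(376,275),.035),('nar',(574,323),.037)]:
    print(n,onz(f,*t1(*p),z).round(4))
tr=[onz(f,*t1(*p),.009) for p in [(143,37),(712,178),(632,517),(52,373)]]
print('tray',np.round(tr,3),np.mean(tr,0))
pn=[onz(f,*t2(*p),.065) for p in [(149,355),(341,340),(368,548),(180,568)]]
print('pan',np.round(pn,4),np.mean(pn,0))
for i in range(4): print(np.linalg.norm(pn[i]-pn[(i+1)%4]), np.degrees(np.arctan2(*(pn[(i+1)%4]-pn[i])[[1,0]])))
print('lens',onz(f,*t2(128,152),.09),'foot',onz(f,*t2(118,176),.005))
s=load('scene0')
print('lens sc',onz(s,190+204/4,155+86/4,.09),'foot',onz(s,190+205/4,155+190/4,.008))
E
```

```text
mid [0.5126 0.1487 0.037 ]
wide [0.4876 0.066  0.035 ]
nar [ 0.4679 -0.0265  0.037 ]
tray [[ 0.6    0.186  0.009]
 [ 0.539 -0.09   0.009]
 [ 0.379 -0.056  0.009]
 [ 0.438  0.22   0.009]] [0.48873928 0.06495237 0.009     ]
pan [[ 0.5465 -0.1636  0.065 ]
 [ 0.5637 -0.3275  0.065 ]
 [ 0.3904 -0.3471  0.065 ]
 [ 0.3702 -0.1907  0.065 ]] [ 0.46769182 -0.257196    0.065     ]
0.1648198185942913 -84.0208923938875
0.17436416213662445 -173.53436719713247
0.15775751698781162 97.36101020930053
0.17836932293459376 8.739060104799865
lens [ 0.71688146 -0.14099833  0.09      ] foot [ 0.71711025 -0.14150704  0.005     ]
lens sc [ 0.71717037 -0.14117166  0.09      ] foot [ 0.71475834 -0.13626496  0.008     ]
```

```bash
cat >> h.py <<'E'
def yawR(deg):  # tool down, tool x at yaw deg
    a=np.radians(deg); x=np.array([np.cos(a),np.sin(a),0]); z=np.array([0,0,-1.]); return np.c_[x,np.cross(z,x),z]
def cur():
    s=ctrl.read_state(); return np.array(s['position']),R.from_rotvec(s['tcp_rot']).as_matrix()
def row(p,Rm,base=None):
    p0,R0=base if base else cur()
    return np.round(R0.T@(np.asarray(p)-p0)/.15,3).tolist(), np.round(R.from_matrix(R0.T@Rm).as_rotvec()/2,3).tolist()
E
python3 - <<'E'
from h import *
p0,R0=cur()
f=load('wrist0');M=f['cam_to_world'];print('cam in tool',R0.T@(M[:3,3]-p0),R0.T@M[:3,2])
print(row([.5,-.15,.3],yawR(77.7)))
print(row([.66,-.2,.28],yawR(77.7)))
E
```

```text
cam in tool [ 0.07092477  0.0006572  -0.14355106] [-2.79400653e-01 -2.02696228e-04  9.60174585e-01]
([2.824, -1.798, -0.459], [-0.0, -0.0, -0.512])
([3.723, -1.135, -0.326], [-0.0, -0.0, -0.512])
```

>>> arm_command(commands=[[[1,-0.3,-0.3],[0,0,-0.15],1],[[1,-0.3,-0.3],[0,0,-0.15],1],[[1,-0.3,-0.3],[0,0,-0.15],1]])

```text
clock: 0.52
position: [0.3171, -0.4501, 0.277]
tcp_rot: [2.984, 0.983, 0.002]
contact_force: [-0.4, -0.3, -0.8]
grip_width: 0.0855
```

```bash
python3 - <<'E'
from h import *
print(ctrl.read_state()['clock'],cur()[0])
print(row([.66,-.2,.28],yawR(77.7)))
E
```

```text
0.525 [ 0.31710831 -0.45010965  0.27698139]
([2.829, 0.019, -0.017], [0.0, -0.0, -0.36])
```

>>> arm_command(commands=[[[1,0,0],[0,0,-0.18],1],[[1,0,0],[0,0,-0.18],1],[[1,0,0],[0,0,-0.18],1]])

```text
clock: 0.9
position: [0.4384, -0.3605, 0.2761]
tcp_rot: [-2.757, -1.505, -0.002]
contact_force: [-1.3, -1.2, -0.1]
grip_width: 0.0853
```

```bash
python3 - <<'E'
from h import *
print(ctrl.read_state()['clock'],cur()[0])
print(row([.66,-.2,.28],yawR(77.7)))
E
```

```text
0.9 [ 0.43837544 -0.36048591  0.27605408]
([1.699, 0.664, -0.024], [0.0, -0.001, -0.178])
```

>>> arm_command(commands=[[[0.85,0.35,0],[0,0,-0.15],1],[[0.85,0.35,0],[0,0,-0.15],1],[[0.85,0.35,0],[0,0,-0.15],1]])

```text
clock: 1.27
position: [0.552, -0.2817, 0.2755]
tcp_rot: [-2.501, -1.899, -0.002]
contact_force: [-1.0, -0.3, -0.4]
grip_width: 0.0853
```

```bash
python3 - <<'E'
from h import *
print(ctrl.read_state()['clock'],cur()[0])
print(row([.66,-.2,.28],yawR(77.7)))
E
```

```text
1.275 [ 0.55200049 -0.2816656   0.27553138]
([0.718, 0.547, -0.028], [-0.0, -0.001, -0.029])
```

>>> arm_command(commands=[[[0.72,0.55,0],[0,0,-0.03],1],[[0.72,0.55,0],[0,0,-0.03],1],[[0.72,0.55,0],[0,0,-0.03],1],[[0.72,0.55,0],[0,0,-0.03],1]])

```text
clock: 1.78
position: [0.6583, -0.2041, 0.2757]
tcp_rot: [-2.45, -1.966, 0.001]
contact_force: [-1.0, -0.7, 0.7]
grip_width: 0.0854
```

```bash
python3 - <<'E'
from h import *
print(ctrl.read_state()['clock'],cur()[0], ctrl.read_state()['joint_positions'])
f=grab('wrist','wrist1.png')
E
```

```text
1.775 [ 0.65828307 -0.20410822  0.27574114] [ 0.33519678  0.89224211 -0.25091699  0.87423543  0.19800206  1.3950209
 -0.07772371]
```

View pics/wrist1.png

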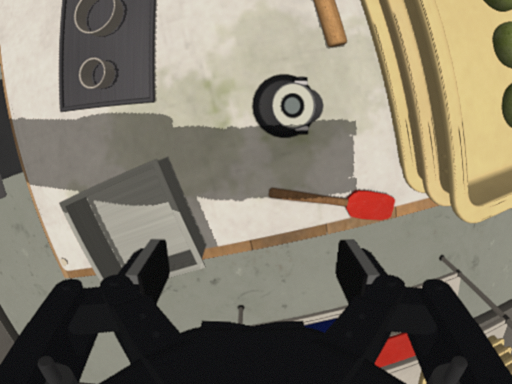

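```bash
python3 - <<'E'
import cv2
a=cv2.imread('pics/wrist1.png')
cv2.imwrite('pics/w1c.png',cv2.resize(a[65:145,240:335],None,fx=7,fy=7,interpolation=cv2.INTER_CUBIC))
E
```

```text
(no output)
```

View pics/w1c.png

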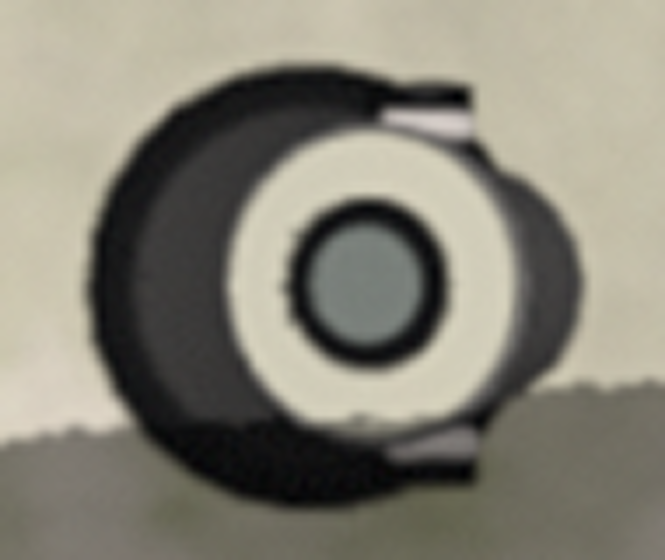

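```bash
python3 - <<'E'
from h import *
from scipy.optimize import least_squares
f=load('wrist1'); a=f['color'].astype(int)
w=lambda x,y:(240+x/7-.43,65+y/7-.43)
for z in (.04,.06,.08):
    p=onz(f,*w(473,88),z);q=onz(f,*w(478,482),z); d=p-q
    print('fork',z,p.round(4),q.round(4),'yaw',np.degrees(np.arctan2(d[1],d[0]))-90,np.linalg.norm(d))
print('lens',onz(f,*w(368,283),.09))
# face edge, subpixel radial gradient
g=cv2.cvtColor(f['color'],cv2.COLOR_RGB2GRAY).astype(np.float32)
c=np.array(w(371,283)); pts=[];ang=[]
for t in np.radians(np.arange(0,360,5)):
    r=np.arange(15,27,.1); xs=c[0]+r*np.cos(t); ys=c[1]+r*np.sin(t)
    v=cv2.remap(g,xs.astype(np.float32)[None],ys.astype(np.float32)[None],cv2.INTER_LINEAR)[0]
    lvl=(170) 
    k=np.argmax(v<lvl) if (v<lvl).any() else None
    if k: pts.append((xs[k],ys[k])); ang.append(t)
pts=np.array(pts); print(len(pts), cv2.fitEllipse(pts.astype(np.float32)))
def circ(p):
    x,y,yaw,r=p; tilt=np.radians(30)
    ex=np.array([np.cos(yaw),np.sin(yaw),0]); ey=np.array([-np.sin(yaw),np.cos(yaw),0])
    n=np.array([0,0,1])*np.cos(tilt)-ex*np.sin(tilt); u=np.cross(ey,n)
    t=np.linspace(0,2*np.pi,720)
    return proj(f,np.array([x,y,.09])+r*(np.cos(t)[:,None]*u+np.sin(t)[:,None]*ey))
def res(p):
    c=circ(p); d=np.linalg.norm(pts[:,None]-c[None],axis=2); i=d.argmin(1)
    m=c.mean(0); return np.linalg.norm(pts-m,axis=1)-np.linalg.norm(c[i]-m,axis=1)
for y0 in np.radians([-50,-20,0,30]):
    s=least_squares(res,[.717,-.141,y0,.026],x_scale=[.01,.01,.3,.01],diff_step=1e-3,loss='soft_l1',f_scale=.3); print(s.x.round(4),np.degrees(s.x[2]),s.cost)
E
```

```text
fork 0.04 [ 0.7504 -0.1106  0.04  ] [ 0.7367 -0.1821  0.04  ] yaw -10.802968961469858 0.0728146197165446
fork 0.06 [ 0.7463 -0.1119  0.06  ] [ 0.7334 -0.1797  0.06  ] yaw -10.802968961469901 0.06897494941758649
fork 0.08 [ 0.7423 -0.1132  0.08  ] [ 0.7301 -0.1772  0.08  ] yaw -10.80296896146993 0.06513527911862839
lens [ 0.71734552 -0.14140503  0.09      ]
72 ((292.7252197265625, 104.70162200927734), (40.40048599243164, 41.60468673706055), 173.1310577392578)
[ 0.7174 -0.1409 -0.4229  0.0237] -24.23096410624657 5.184358780466212
[ 0.7174 -0.1413 -0.2363  0.0238] -13.53973475933043 3.924066612524219
[ 0.7174 -0.1414 -0.1696  0.0238] -9.71451615134253 3.9978423162177235
[ 0.7174 -0.1414 -0.2093  0.0238] -11.991197189435495 3.906529334168801
```

```bash
python3 - <<'E'
from h import *
print(row([.4876,.066,.276],yawR(77.7)),row([.4876,.066,.12],yawR(77.7)))
E
```

```text
([1.517, -1.501, 0.0], [-0.0, 0.0, -0.002]) ([1.518, -1.5, 1.04], [-0.0, 0.0, -0.002])
```

>>> arm_command(commands=[[[0.8,-0.8,0.3],[0,0,0],1],[[0.8,-0.8,0.3],[0,0,0],1],[[0.8,-0.8,0.3],[0,0,0],1]])

```text
clock: 2.2
position: [0.5651, -0.0612, 0.2316]
tcp_rot: [2.452, 1.962, 0.001]
contact_force: [2.0, 1.3, -0.4]
grip_width: 0.0856
```

>>> arm_command(commands=[[[0.7,-0.7,0.5],[0,0,0],1],[[0.7,-0.7,0.5],[0,0,0],1],[[0.7,-0.7,0.5],[0,0,0],1],[[0.7,-0.7,0.5],[0,0,0],1]])

```text
clock: 2.7
position: [0.4858, 0.065, 0.1562]
tcp_rot: [-2.448, -1.968, 0.002]
contact_force: [0.9, -0.6, -0.1]
grip_width: 0.0852
```

```bash
python3 - <<'E'
from h import *
print(ctrl.read_state()['clock'],cur()[0])
f=grab('wrist','wrist2.png')
print(row([.4876,.066,.1],yawR(77.7)))
E
```

```text
2.7 [0.48578931 0.06496316 0.1561926 ]
([0.017, 0.0, 0.378], [0.0, 0.0, -0.002])
```

View pics/wrist2.png

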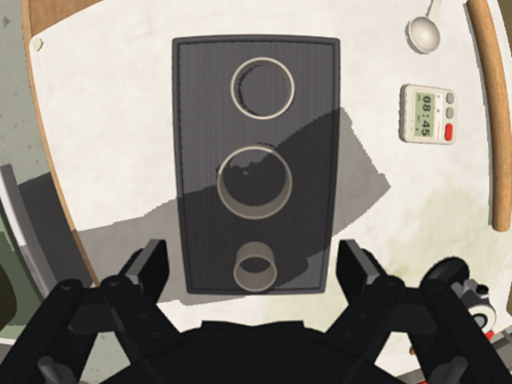

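```bash
python3 - <<'E'
import cv2
a=cv2.imread('pics/wrist2.png')
cv2.imwrite('pics/w2c.png',cv2.resize(a[45:300,165:350],None,fx=2.35*1.3,fy=2.35,interpolation=cv2.INTER_CUBIC))
from h import *
f=load('wrist2')
im=cv2.resize(a,None,fx=4,fy=4,interpolation=cv2.INTER_CUBIC)
t=np.linspace(0,2*np.pi,90)
for c,r,h in [((.5126,.1487),.0275,.037),((.4876,.066),.0345,.035),((.4679,-.0265),.022,.037)]:
    for z,col in ((h,(0,255,0)),(.003,(0,0,255))):
        P=np.c_[c[0]+r*np.cos(t),c[1]+r*np.sin(t),np.full(90,z)]
        cv2.polylines(im,[np.int32(proj(f,P)*4+2)],True,col,1)
cv2.imwrite('pics/w2o.png',cv2.resize(im[180:1200,660:1400],None,fx=.58,fy=.58,interpolation=cv2.INTER_AREA))
E
```

```text
(no output)
```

View pics/w2o.png

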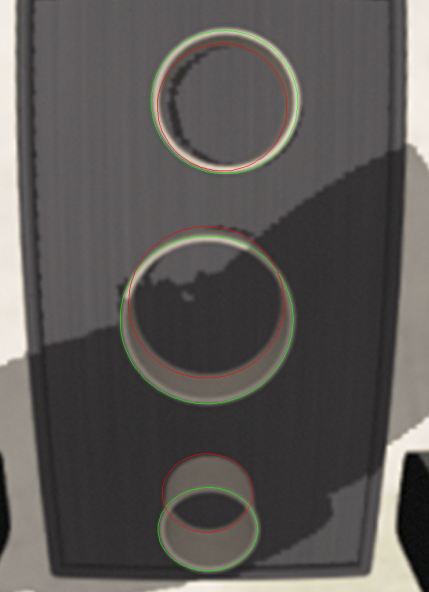

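>>> arm_command(commands=[[[0.017,0,0.4],[0,0,0],1],[[0.017,0,0.8],[0,0,0],1],[[0.017,0,0.95],[0,0,0],1],[[0.017,0,1],[0,0,0],1],[[0.017,0,1],[0,0,0],1],[[0.017,0,1],[0,0,0],0.5],[[0.017,0,1],[0,0,0],0.5],[[0.017,0,1],[0,0,0],0.5],[[0.017,0,1],[0,0,0],0.5]], newtons=40)

```text
clock: 3.88
position: [0.4887, 0.0666, 0.0078]
tcp_rot: [2.449, 1.965, 0.003]
contact_force: [-1.6, -2.1, 16.4]
grip_width: 0.0678
```

```bash
python3 - <<'E'
from h import *
s=ctrl.read_state();print(s['clock'],cur()[0],s['contact_force'],s['grip_width'])
grab('scene','scene3.png');f=grab('wrist','wrist3.png')
E
```

```text
3.875 [0.4887444  0.0666287  0.00784039] [-1.60079262 -2.10569906 16.43298752] 0.06781153108111697
```

View pics/wrist3.png

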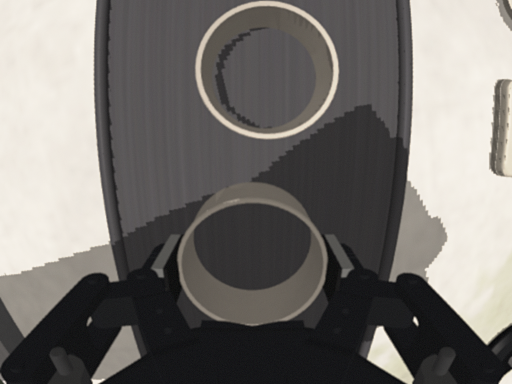

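View pics/scene3.png

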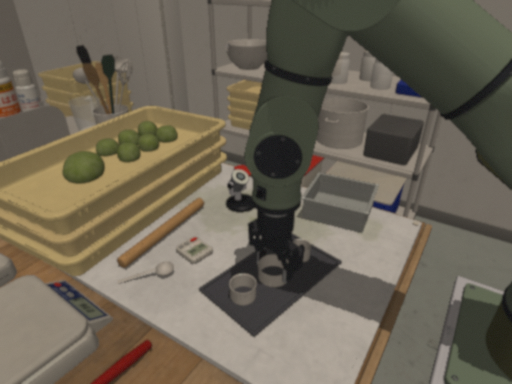

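>>> arm_command(commands=[[[0,0,-0.05],[0,0,0],0.5],[[0,0,-0.15],[0,0,0],0.5],[[0,0,-0.4],[0,0,0],0.5],[[0,0,-0.7],[0,0,0],0.5],[[0,0,-1],[0,0,0],0.5],[[0,0,-1],[0,0,0],0.5]], newtons=40)

```text
clock: 4.72
position: [0.4891, 0.067, 0.16]
tcp_rot: [2.448, 1.965, 0.008]
contact_force: [-0.1, 0.2, -0.9]
grip_width: 0.0677
```

```bash
python3 - <<'E'
from h import *
s=ctrl.read_state();print(s['clock'],cur()[0],s['contact_force'],s['grip_width'])
grab('scene','scene4.png');f=grab('wrist','wrist4.png')
a=np.radians(7.5);px=np.array([np.cos(a),np.sin(a)]);c=np.array([.4677,-.2572])
print('wide tgt',c-px*.036,'nar',c+px*.042)
w=c-px*.036
print(row([*w,.155],yawR(7.5)),row([*w,.155],yawR(187.5)))
E
```

```text
4.725 [0.48907715 0.06699365 0.15998779] [-0.11598591  0.23050121 -0.85075819] 0.06765314614573541
wide tgt [ 0.43200798 -0.26189894] nar [ 0.50934068 -0.2517179 ]
([-2.22, 0.11, 0.013], [0.0, -0.0, 0.611]) ([-2.22, 0.11, 0.013], [0.0, 0.0, -0.96])
```

View pics/wrist4.png

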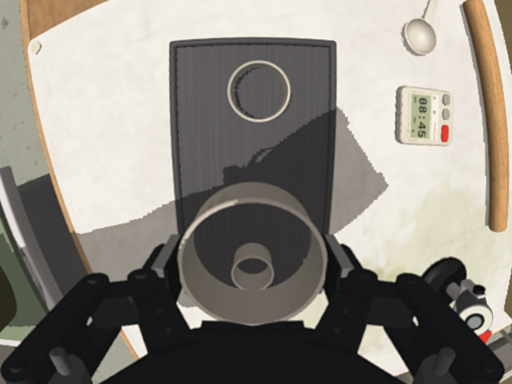

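View pics/scene4.png

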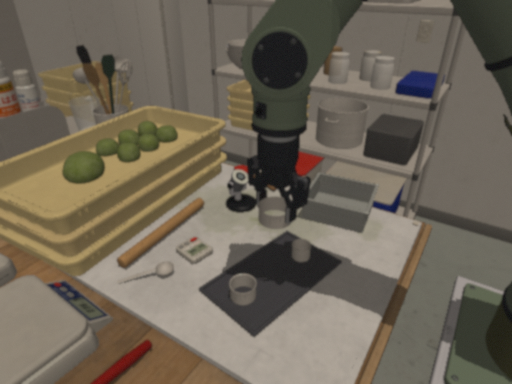

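>>> arm_command(commands=[[[-1,0.05,0],[0,0,0.3],0.5],[[-1,0.05,0],[0,0,0.3],0.5],[[-1,0.05,0],[0,0,0.3],0.5],[[-1,0.05,0],[0,0,0.3],0.5]])

```text
clock: 5.32
position: [0.4621, -0.0827, 0.1557]
tcp_rot: [-2.925, -1.147, 0.003]
contact_force: [0.6, 1.1, -0.7]
grip_width: 0.0673
```

```bash
python3 - <<'E'
from h import *
s=ctrl.read_state();print(s['clock'],cur()[0])
print(row([.432,-.262,.155],yawR(7.5)))
E
```

```text
5.325 [ 0.46210268 -0.08269637  0.1556991 ]
([-0.96, 0.74, 0.006], [-0.0, 0.001, 0.308])
```

>>> arm_command(commands=[[[-0.96,0.74,0],[0,0,0.308],0.5],[[-0.96,0.74,0],[0,0,0.308],0.5],[[-0.96,0.74,0],[0,0,0.308],0.5],[[-0.96,0.74,0],[0,0,0.308],0.5],[[-0.96,0.74,0],[0,0,0.308],0.5]])

```text
clock: 5.95
position: [0.4341, -0.2591, 0.1558]
tcp_rot: [-3.133, -0.22, 0.001]
contact_force: [0.6, 1.8, -0.8]
grip_width: 0.0674
```

```bash
python3 - <<'E'
from h import *
s=ctrl.read_state();print(s['clock'],cur()[0])
print(row([.432,-.262,.15],yawR(7.5)))
grab('wrist','wrist5.png')
E
```

```text
5.95 [ 0.43405041 -0.25906797  0.15579477]
([-0.016, 0.017, 0.039], [-0.001, 0.0, 0.005])
```

View pics/wrist5.png

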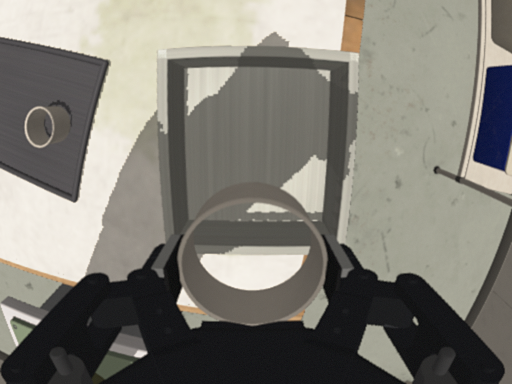

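```bash
cat > ov.py <<'E'
from h import *
def panov(f,c,yaw,out):
    im=cv2.resize(f['color'][:,:,::-1],None,fx=3,fy=3,interpolation=cv2.INTER_CUBIC)
    a=np.radians(yaw);ex=np.array([np.cos(a),np.sin(a)]);ey=np.array([-ex[1],ex[0]])
    for (w,h,z,col) in [(.176,.162,.065,(0,255,0)),(.158,.144,.065,(255,255,0)),(.158,.144,.003,(0,0,255))]:
        q=[]
        cs=[(-1,-1),(1,-1),(1,1),(-1,1),(-1,-1)]
        for i in range(4):
            for s in np.linspace(0,1,20):
                u=np.array(cs[i])*(1-s)+np.array(cs[i+1])*s
                q.append([*(c+ex*u[0]*w/2+ey*u[1]*h/2),z])
        cv2.polylines(im,[np.int32(proj(f,np.array(q))*3+1)],True,col,1)
    return im
E
python3 - <<'E'
from ov import *
f=load('wrist5'); im=panov(f,np.array([.4677,-.2572]),7.5,'')
f2=load('top0'); im2=panov(f2,np.array([.4677,-.2572]),7.5,'')
cv2.imwrite('pics/po.png',np.hstack([im[90:840,400:1160],cv2.resize(im2[600:860,880:1130],None,fx=2.885,fy=2.885)[:750]])[:,:1480][::1])
i=cv2.imread('pics/po.png'); cv2.imwrite('pics/po.png',cv2.resize(i,(800,int(800*i.shape[0]/i.shape[1]))))
E
```

```text
(no output)
```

View pics/po.png

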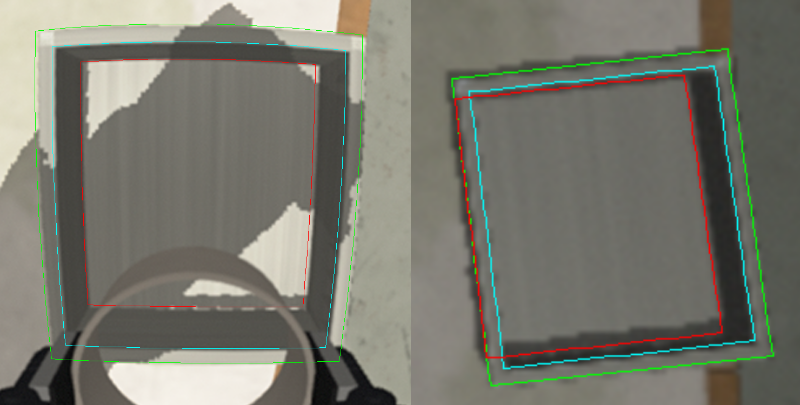

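>>> arm_command(commands=[[[-0.016,0.017,0.3],[0,0,0],0.5],[[-0.016,0.017,0.6],[0,0,0],0.5],[[-0.016,0.017,0.85],[0,0,0],0.5],[[-0.016,0.017,0.95],[0,0,0],0.5],[[-0.016,0.017,0.975],[0,0,0],0.5],[[-0.016,0.017,0.975],[0,0,0],0.5]])

```text
clock: 6.75
position: [0.4322, -0.2634, 0.0109]
tcp_rot: [3.134, 0.216, 0.001]
contact_force: [-0.2, -0.2, -0.6]
grip_width: 0.0674
```

```bash
python3 - <<'E'
from h import *
s=ctrl.read_state();print(s['clock'],cur()[0],s['contact_force'],s['grip_width'])
grab('wrist','wrist6.png')
E
```

```text
6.75 [ 0.43216973 -0.26336202  0.01094809] [-0.21046912 -0.20756429 -0.57909952] 0.06740116860559685
```

View pics/wrist6.png

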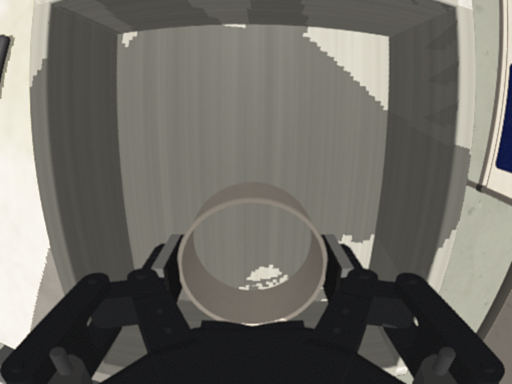

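>>> arm_command(commands=[[[0,0,0.015],[0,0,0],0.5],[[0,0,0.015],[0,0,0],0.5],[[0,0,0.015],[0,0,0],0.95],[[0,0,0.015],[0,0,0],0.95],[[0,0,0.015],[0,0,0],0.95]])

```text
clock: 7.42
position: [0.4317, -0.2634, 0.0078]
tcp_rot: [-3.134, -0.215, -0.0]
contact_force: [-0.6, -0.5, 0.2]
grip_width: 0.0809
```

```bash
python3 - <<'E'
from h import *
s=ctrl.read_state();print(s['clock'],cur()[0],s['contact_force'],s['grip_width'])
E
```

```text
7.425 [ 0.43168295 -0.2634019   0.00782913] [-0.55343478 -0.52899267  0.2142871 ] 0.08092777391463798
```

>>> arm_command(commands=[[[0,0,-0.1],[0,0,0],0.95],[[0,0,-0.3],[0,0,0],0.95],[[0,0,-0.7],[0,0,0],0.95],[[0,0,-1],[0,0,0],0.95],[[0,0,-1],[0,0,0],0.95]])

```text
clock: 8.05
position: [0.4326, -0.264, 0.1615]
tcp_rot: [3.131, 0.214, 0.007]
contact_force: [0.4, 0.9, -1.7]
grip_width: 0.0813
```

```bash
python3 - <<'E'
from h import *
s=ctrl.read_state();print(s['clock'],cur()[0],s['contact_force'],s['grip_width'])
print(row([.4679,-.0265,.15],yawR(77.7)))
grab('wrist','wrist7.png')
E
```

```text
8.05 [ 0.43257786 -0.26396603  0.16151799] [ 0.40301561  0.85763004 -1.65226622] 0.0813146112268512
([0.449, -1.537, 0.074], [0.003, -0.001, -0.61])
```

View pics/wrist7.png

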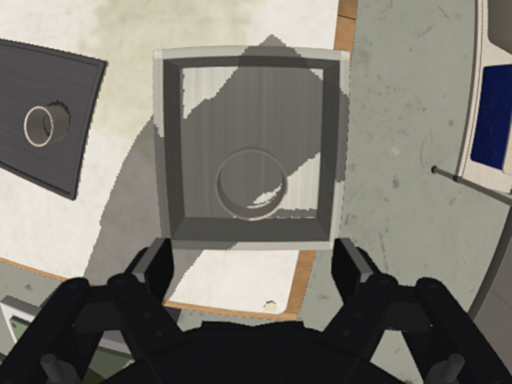

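>>> arm_command(commands=[[[0.25,-0.9,0],[0,0,-0.3],0.8],[[0.25,-0.9,0],[0,0,-0.3],0.8],[[0.25,-0.9,0],[0,0,-0.3],0.8],[[0.25,-0.9,0],[0,0,-0.3],0.8]])

```text
clock: 8.6
position: [0.4502, -0.1238, 0.1575]
tcp_rot: [-2.928, -1.135, 0.001]
contact_force: [-0.3, -0.7, -0.3]
grip_width: 0.068
```

```bash
python3 - <<'E'
from h import *
s=ctrl.read_state();print(s['clock'],cur()[0],s['contact_force'],s['grip_width'])
print(row([.4679,-.0265,.13],yawR(77.7)))
E
```

```text
8.6 [ 0.45021981 -0.12381411  0.15751475] [-0.27884367 -0.65774563 -0.30158941] 0.06795818474958275
([0.524, -0.4, 0.184], [-0.001, -0.0, -0.308])
```

>>> arm_command(commands=[[[0.524,-0.4,0.18],[0,0,-0.308],0.8],[[0.524,-0.4,0.18],[0,0,-0.308],0.8],[[0.524,-0.4,0.18],[0,0,-0.308],0.8],[[0.524,-0.4,0.18],[0,0,-0.308],0.8],[[0.524,-0.4,0.18],[0,0,-0.308],0.8]])

```text
clock: 9.22
position: [0.4682, -0.0286, 0.1307]
tcp_rot: [-2.456, -1.959, 0.001]
contact_force: [-1.1, -0.5, 0.8]
grip_width: 0.0685
```

```bash
python3 - <<'E'
from h import *
s=ctrl.read_state();print(s['clock'],cur()[0],s['contact_force'],s['grip_width'])
print(row([.4679,-.0265,.012],yawR(77.7)))
grab('wrist','wrist8.png')
E
```

```text
9.225 [ 0.46815272 -0.02856096  0.13074459] [-1.14609023 -0.45565952  0.83116013] 0.06848209627764455
([0.013, -0.004, 0.792], [-0.0, 0.0, -0.005])
```

View pics/wrist8.png

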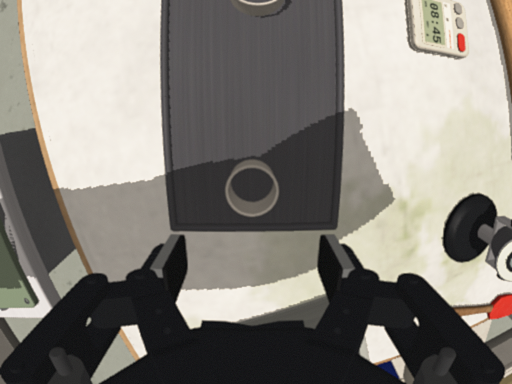

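>>> arm_command(commands=[[[0.013,-0.004,0.3],[0,0,-0.005],0.8],[[0.013,-0.004,0.6],[0,0,-0.005],0.8],[[0.013,-0.004,0.73],[0,0,-0.005],0.8],[[0.013,-0.004,0.78],[0,0,-0.005],0.8],[[0.013,-0.004,0.78],[0,0,-0.005],0.8],[[0.013,-0.004,0.78],[0,0,-0.005],0.3],[[0.013,-0.004,0.78],[0,0,-0.005],0.3],[[0.013,-0.004,0.78],[0,0,-0.005],0.3],[[0.013,-0.004,0.78],[0,0,-0.005],0.3]], newtons=35)

```text
clock: 10.4
position: [0.4685, -0.0254, 0.0148]
tcp_rot: [2.44, 1.978, 0.002]
contact_force: [-1.8, 0.0, 12.4]
grip_width: 0.0429
```

```bash
python3 - <<'E'
from h import *
s=ctrl.read_state();print(s['clock'],cur()[0],s['contact_force'],s['grip_width'])
grab('wrist','wrist9.png')
E
```

```text
10.4 [ 0.46854975 -0.02540938  0.01480588] [-1.76170687  0.02012013 12.38165866] 0.04289374241473613
```

View pics/wrist9.png

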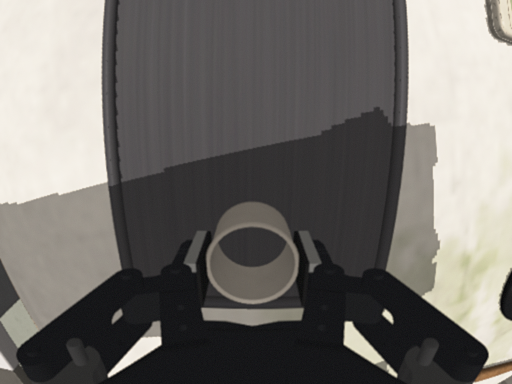

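>>> arm_command(commands=[[[0,0,-0.05],[0,0,0],0.3],[[0,0,-0.3],[0,0,0],0.3],[[0,0,-0.7],[0,0,0],0.3],[[0,0,-1],[0,0,0],0.3],[[0,0,-1],[0,0,0],0.3]])

```text
clock: 11.08
position: [0.4692, -0.0256, 0.1671]
tcp_rot: [2.438, 1.976, 0.006]
contact_force: [-0.4, -0.0, -1.6]
grip_width: 0.0431
```

```bash
python3 - <<'E'
from h import *
s=ctrl.read_state();print(s['clock'],cur()[0],s['contact_force'],s['grip_width'])
print(row([.5093,-.2517,.165],yawR(7.5)))
E
```

```text
11.075 [ 0.46915394 -0.02556043  0.16705491] [-0.43788319 -0.01931524 -1.5730426 ] 0.04306344889443155
([-1.419, 0.574, 0.015], [0.002, -0.002, 0.616])
```

>>> arm_command(commands=[[[-0.7,0.29,0],[0,0,0.31],0.3],[[-0.7,0.29,0],[0,0,0.31],0.3],[[-0.7,0.29,0],[0,0,0.31],0.3],[[-0.7,0.29,0],[0,0,0.31],0.3]])

```text
clock: 11.58
position: [0.4886, -0.1374, 0.1633]
tcp_rot: [-2.93, -1.133, 0.001]
contact_force: [-0.1, 0.3, -1.3]
grip_width: 0.0426
```

```bash
python3 - <<'E'
from h import *
s=ctrl.read_state();print(s['clock'],cur()[0],s['contact_force'],s['grip_width'])
print(row([.5093,-.2517,.16],yawR(7.5)))
E
```

```text
11.575 [ 0.48856418 -0.13739305  0.1633263 ] [-0.13723929  0.2814387  -1.27143152] 0.04263243391600108
([-0.41, 0.657, 0.022], [-0.0, 0.0, 0.303])
```

>>> arm_command(commands=[[[-0.41,0.657,0],[0,0,0.303],0.3],[[-0.41,0.657,0],[0,0,0.303],0.3],[[-0.41,0.657,0],[0,0,0.303],0.3],[[-0.41,0.657,0],[0,0,0.303],0.3],[[-0.41,0.657,0],[0,0,0.303],0.3],[[-0.41,0.657,0],[0,0,0.303],0.3]])

```text
clock: 12.32
position: [0.5104, -0.2507, 0.1638]
tcp_rot: [-3.134, -0.22, 0.0]
contact_force: [-0.1, 0.1, -1.5]
grip_width: 0.0427
```

```bash
python3 - <<'E'
from h import *
s=ctrl.read_state();print(s['clock'],cur()[0],s['contact_force'],s['grip_width'])
print(row([.5093,-.2517,.0165],yawR(7.5)))
grab('wrist','wrist10.png')
E
```

```text
12.325 [ 0.51042044 -0.250739    0.16382303] [-0.09658239  0.09298786 -1.52968901] 0.042737979773973374
([-0.008, 0.005, 0.982], [-0.0, 0.0, 0.005])
```

View pics/wrist10.png

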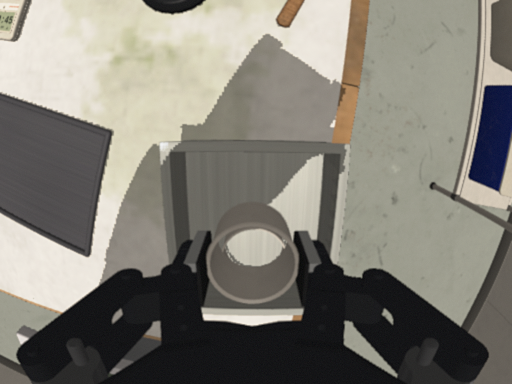

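>>> arm_command(commands=[[[-0.008,0.005,0.3],[0,0,0],0.3],[[-0.008,0.005,0.6],[0,0,0],0.3],[[-0.008,0.005,0.85],[0,0,0],0.3],[[-0.008,0.005,0.95],[0,0,0],0.3],[[-0.008,0.005,0.985],[0,0,0],0.3],[[-0.008,0.005,0.988],[0,0,0],0.3],[[-0.008,0.005,0.99],[0,0,0],0.3]])

```text
clock: 13.25
position: [0.5097, -0.2523, 0.0163]
tcp_rot: [3.134, 0.215, 0.002]
contact_force: [1.1, 0.6, -0.6]
grip_width: 0.0432
```

```bash
python3 - <<'E'
from h import *
s=ctrl.read_state();print(s['clock'],cur()[0],s['contact_force'],s['grip_width'])
E
```

```text
13.25 [ 0.50972362 -0.25233234  0.01630558] [ 1.07333977  0.60356073 -0.57744277] 0.043197164238103956
```

>>> arm_command(commands=[[[0,0,0.008],[0,0,0],0.3],[[0,0,0.008],[0,0,0],0.7],[[0,0,0.008],[0,0,0],0.7],[[0,0,0.008],[0,0,0],0.7],[[0,0,-0.1],[0,0,0],0.7],[[0,0,-0.3],[0,0,0],0.7],[[0,0,-0.7],[0,0,0],0.7],[[0,0,-0.98],[0,0,0],0.7],[[0,0,-0.98],[0,0,0],0.7]])

```text
clock: 14.38
position: [0.5103, -0.2526, 0.1662]
tcp_rot: [3.132, 0.214, 0.008]
contact_force: [0.0, 0.9, -0.0]
grip_width: 0.0598
```

```bash
python3 - <<'E'
from h import *
s=ctrl.read_state();print(s['clock'],cur()[0],s['contact_force'],s['grip_width'])
grab('wrist','wrist11.png')
print(row([.5126,.1487,.15],yawR(77.7)))
E
```

```text
14.375 [ 0.51029427 -0.25264     0.16623053] [ 0.04255485  0.86194973 -0.0427646 ] 0.05984380565235321
([0.383, -2.646, 0.093], [0.001, -0.001, -0.61])
```

View pics/wrist11.png

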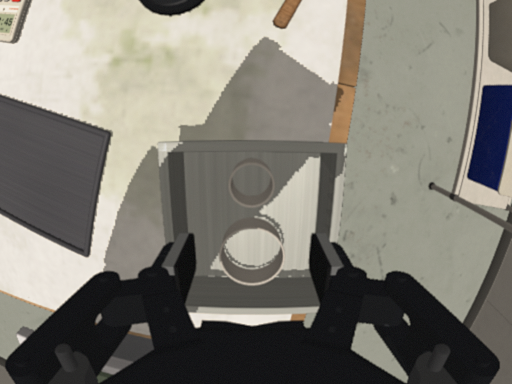

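>>> arm_command(commands=[[[0.15,-1,0],[0,0,-0.3],0.9],[[0.15,-1,0],[0,0,-0.3],0.9],[[0.15,-1,0],[0,0,-0.3],0.9],[[0.15,-1,0],[0,0,-0.3],0.9]])

```text
clock: 14.92
position: [0.5109, -0.0985, 0.1621]
tcp_rot: [-2.926, -1.139, 0.001]
contact_force: [-0.4, -1.2, 0.1]
grip_width: 0.0769
```

```bash
python3 - <<'E'
from h import *
s=ctrl.read_state();print(s['clock'],cur()[0],s['contact_force'],s['grip_width'])
print(row([.5126,.1487,.15],yawR(77.7)))
E
```

```text
14.925 [ 0.51090469 -0.09846375  0.16208529] [-0.3621683  -1.18806236  0.13370059] 0.07686170530437927
([1.123, -1.206, 0.082], [-0.001, -0.0, -0.307])
```

>>> arm_command(commands=[[[0.93,-1,0],[0,0,-0.3],0.9],[[0.93,-1,0],[0,0,-0.3],0.9],[[0.93,-1,0],[0,0,-0.3],0.9],[[0.93,-1,0],[0,0,-0.3],0.9],[[0.93,-1,0],[0,0,-0.3],0.9]])

```text
clock: 15.55
position: [0.5136, 0.1042, 0.162]
tcp_rot: [-2.467, -1.945, 0.001]
contact_force: [-0.1, -0.6, 1.0]
grip_width: 0.0766
```

```bash
python3 - <<'E'
from h import *
s=ctrl.read_state();print(s['clock'],cur()[0],s['contact_force'],s['grip_width'])
print(row([.5126,.1487,.12],yawR(77.7)))
E
```

```text
15.55 [0.51361537 0.10416353 0.16199702] [-0.14804357 -0.62966014  0.96015298] 0.07660815178261081
([0.287, -0.076, 0.28], [-0.0, 0.0, -0.01])
```

>>> arm_command(commands=[[[0.287,-0.076,0.28],[0,0,-0.01],0.9],[[0.287,-0.076,0.28],[0,0,-0.01],0.9],[[0.287,-0.076,0.28],[0,0,-0.01],0.9]])

```text
clock: 15.92
position: [0.5129, 0.1469, 0.1203]
tcp_rot: [2.449, 1.967, -0.002]
contact_force: [-0.1, -0.7, 0.3]
grip_width: 0.0765
```

```bash
python3 - <<'E'
from h import *
s=ctrl.read_state();print(s['clock'],cur()[0],s['contact_force'],s['grip_width'])
f=grab('wrist','wrist12.png'); f['fish']=True
im=cv2.resize(f['color'][:,:,::-1],None,fx=4,fy=4,interpolation=cv2.INTER_CUBIC)
t=np.linspace(0,2*np.pi,90);c=(.5126,.1487);r=.0275
for z,col in ((.037,(0,255,0)),(.003,(0,0,255))):
    P=np.c_[c[0]+r*np.cos(t),c[1]+r*np.sin(t),np.full(90,z)]
    cv2.polylines(im,[np.int32(proj(f,P)*4+2)],True,col,1)
cv2.imwrite('pics/w12o.png',im[400:1000,600:1400])
print(row([c[0],c[1],.012],yawR(77.7)))
E
```

```text
15.925 [0.51286688 0.14689996 0.12034773] [-0.0740552  -0.67919572  0.32337362] 0.07653298171184801
([0.011, -0.006, 0.725], [0.0, 0.0, -0.001])
```

View pics/w12o.png

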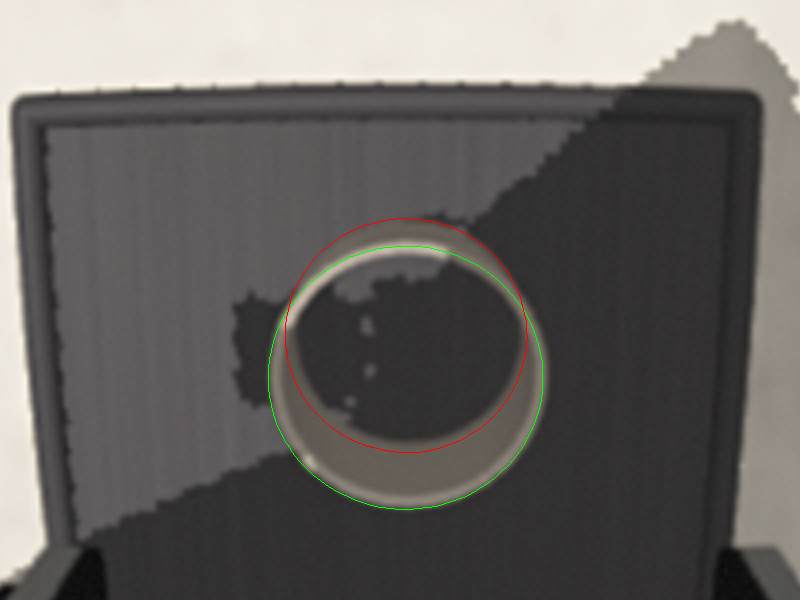

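>>> arm_command(commands=[[[0.014,-0.002,0.3],[0,0,0],0.9],[[0.014,-0.002,0.6],[0,0,0],0.9],[[0.014,-0.002,0.68],[0,0,0],0.9],[[0.014,-0.002,0.715],[0,0,0],0.9],[[0.014,-0.002,0.715],[0,0,0],0.9],[[0.014,-0.002,0.715],[0,0,0],0.4],[[0.014,-0.002,0.715],[0,0,0],0.4],[[0.014,-0.002,0.715],[0,0,0],0.4],[[0.014,-0.002,0.715],[0,0,0],0.4],[[0.014,-0.002,0.71],[0,0,0],0.4]], newtons=50)

```text
clock: 17.23
position: [0.5131, 0.1511, 0.0146]
tcp_rot: [2.446, 1.971, 0.002]
contact_force: [0.9, 0.5, -0.9]
grip_width: 0.0539
```

```bash
python3 - <<'E'
from h import *
s=ctrl.read_state();print(s['clock'],cur()[0],s['contact_force'],s['grip_width'])
grab('wrist','wrist13.png')
E
```

```text
17.225 [0.51305936 0.15111044 0.01463191] [ 0.94938167  0.49353115 -0.90810523] 0.053930585151747354
```

View pics/wrist13.png

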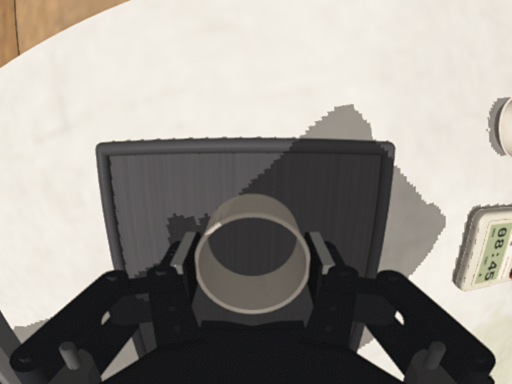

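>>> arm_command(commands=[[[0,0,-0.05],[0,0,0],0.4],[[0,0,-0.3],[0,0,0],0.4],[[0,0,-0.7],[0,0,0],0.4],[[0,0,-1],[0,0,0],0.4],[[0,0,-1],[0,0,0],0.4]])

```text
clock: 17.9
position: [0.5137, 0.1513, 0.1671]
tcp_rot: [2.445, 1.97, 0.008]
contact_force: [-0.9, 0.8, -1.5]
grip_width: 0.0536
```

```bash
cat >> h.py <<'E'
CT=None
def ringov(f,T0,R0,off,ax,scale=6,crop=(170,340,170,335)):
    """off: lower rim centre in tool frame; ax: ring axis (up) in tool frame"""
    im=cv2.resize(f['color'][:,:,::-1],None,fx=scale,fy=scale,interpolation=cv2.INTER_CUBIC)
    ax=np.array(ax)/np.linalg.norm(ax);u=np.cross([0,1,0],ax);u/=np.linalg.norm(u);v=np.cross(ax,u)
    t=np.linspace(0,2*np.pi,120)[:,None]
    for h,col in ((.034,(0,255,0)),(0,(0,0,255))):
        P=np.array(off)+h*ax+.0275*(np.cos(t)*u+np.sin(t)*v)
        W=T0+P@R0.T
        cv2.polylines(im,[np.int32(proj(f,W)*scale+scale/2)],True,col,1)
    x0,x1,y0,y1=[c*scale for c in crop]
    return im[y0:y1,x0:x1]
E
python3 - <<'E'
from h import *
s=ctrl.read_state();print(s['clock'],cur()[0],s['contact_force'],s['grip_width'])
f=grab('wrist','wrist14.png');f['fish']=True
p0,R0=cur()
a=ringov(f,p0,R0,[-.001,0,.0116],[0,0,-1],scale=5)
cv2.imwrite('pics/w14o.png',a[:590,:800])
E
```

```text
17.9 [0.51374375 0.15132474 0.16713584] [-0.90423974  0.75712103 -1.46916539] 0.05356185194857718
```

View pics/w14o.png

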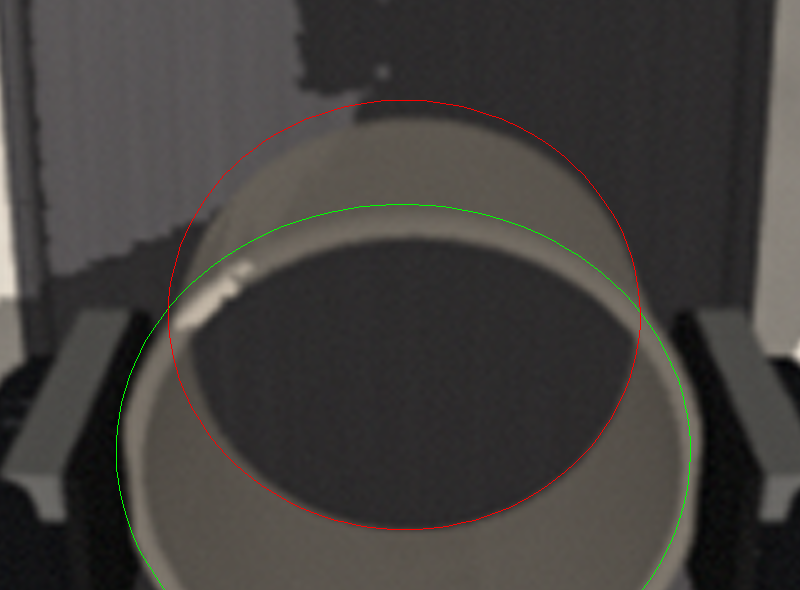

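```bash
cat >> h.py <<'E'
L=np.array([.7173,-.1413,.09]); YC=np.radians(-11.5); OFF=np.array([-.002,0,.0115])
ex=np.array([np.cos(YC),np.sin(YC),0]); N=np.array([0,0,np.cos(np.pi/6)])-.5*ex
XF=np.array([-np.sin(YC),np.cos(YC),0]); RF=np.c_[XF,np.cross(-N,XF),-N]
VS=L+.12*N; PF=VS-RF@OFF
E
python3 - <<'E'
from h import *
print(VS,PF,RF.round(3))
print(row(PF+.06*N,RF))
E
```

```text
[ 0.65850452 -0.12933792  0.19392305] [ 0.65326869 -0.12623171  0.20388234] [[ 0.199  0.849  0.49 ]
 [ 0.98  -0.173 -0.1  ]
 [ 0.     0.5   -0.866]]
([-1.609, 1.108, -0.604], [-0.261, 0.001, -0.007])
```

>>> arm_command(commands=[[[-0.3,0.2,-0.3],[-0.05,0,0],0.4],[[-0.6,0.4,-0.5],[-0.1,0,0],0.4],[[-0.8,0.55,-0.6],[-0.15,0,0],0.4],[[-0.8,0.55,-0.6],[-0.15,0,0],0.4]])

```text
clock: 18.45
position: [0.5676, 0.0137, 0.254]
tcp_rot: [2.256, 1.812, 0.274]
contact_force: [-0.8, 1.1, -1.4]
grip_width: 0.0534
```

```bash
python3 - <<'E'
from h import *
s=ctrl.read_state();print(s['clock'],cur()[0],s['contact_force'],s['grip_width'],np.round(s['joint_positions'],2))
print(row(PF+.06*N,RF))
E
```

```text
18.45 [0.56762463 0.01370168 0.25398697] [-0.76915933  1.12343458 -1.40684279] 0.05339616854039675 [-0.06  0.56 -0.14  1.81  0.37  0.53 -0.68]
([-0.791, 0.537, 0.155], [-0.111, 0.004, -0.007])
```

>>> arm_command(commands=[[[-0.3,0.2,0.05],[-0.04,0,0],0.4],[[-0.55,0.4,0.1],[-0.08,0,0],0.4],[[-0.79,0.537,0.155],[-0.111,0.004,-0.007],0.4],[[-0.79,0.537,0.155],[-0.111,0.004,-0.007],0.4],[[-0.79,0.537,0.155],[-0.111,0.004,-0.007],0.4]])

```text
clock: 19.08
position: [0.6244, -0.116, 0.2544]
tcp_rot: [2.092, 1.714, 0.458]
contact_force: [-0.5, 0.5, -1.5]
grip_width: 0.0534
```

```bash
python3 - <<'E'
from h import *
s=ctrl.read_state();print(s['clock'],cur()[0],s['contact_force'],s['grip_width'],np.round(s['joint_positions'],2))
print(row(PF+.06*N,RF),row(PF,RF))
for n in ['scene','wrist','top']: grab(n,n+'20.png')
E
```

```text
19.075 [ 0.62436581 -0.11599407  0.25436049] [-0.47785602  0.50032589 -1.4716004 ] 0.05335453822145882 [ 0.17  0.6  -0.1   1.84  0.49  0.21 -0.55]
([-0.028, 0.007, -0.007], [-0.002, -0.002, 0.001]) ([-0.03, 0.009, 0.392], [-0.002, -0.002, 0.001])
```

View pics/wrist20.png

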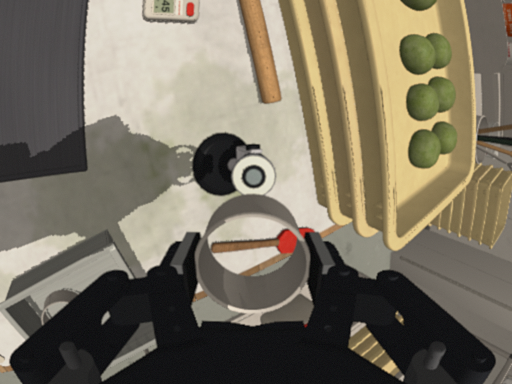

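View pics/scene20.png

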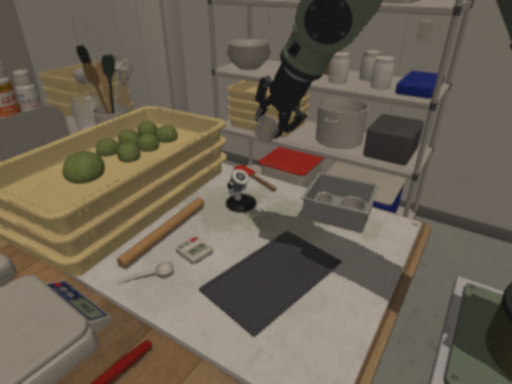

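View pics/top20.png

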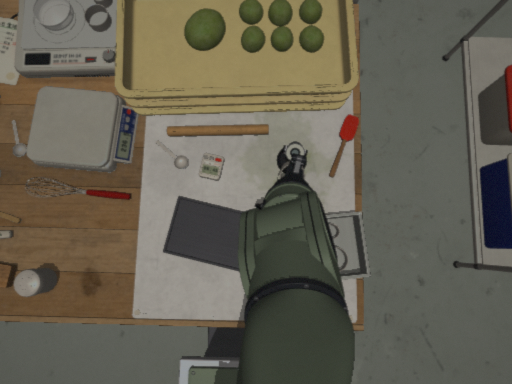

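```bash
python3 - <<'E'
from h import *
f=load('wrist20'); k=8
im=cv2.resize(f['color'][:,:,::-1],None,fx=k,fy=k,interpolation=cv2.INTER_CUBIC)
t=np.linspace(0,2*np.pi,120)[:,None]
for y,col in ((-11.5,(0,255,0)),(-21,(0,0,255)),(-2,(255,0,0))):
    a=np.radians(y);e=np.array([np.cos(a),np.sin(a),0]);n=np.array([0,0,np.cos(np.pi/6)])-.5*e;v=np.array([-e[1],e[0],0]);u=np.cross(v,n)
    for d,r in ((0,.0238),(-.05,.02)):
        cv2.polylines(im,[np.int32(proj(f,L+d*n+r*(np.cos(t)*u+np.sin(t)*v))*k+k/2)],True,col,1)
    for s in (1,-1):
        q=proj(f,(L-.025*n+s*.033*v)[None])[0]; cv2.circle(im,tuple(np.int32(q*k+k/2)),5,col,1)
foot=np.array([L[0],L[1],.01])+.045*np.c_[np.cos(t),np.sin(t),0*t]
cv2.polylines(im,[np.int32(proj(f,foot)*k+k/2)],True,(0,255,255),1)
cv2.imwrite('pics/w20c.png',im[125*k:200*k,185*k:285*k])
E
```

```text
(no output)
```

View pics/w20c.png

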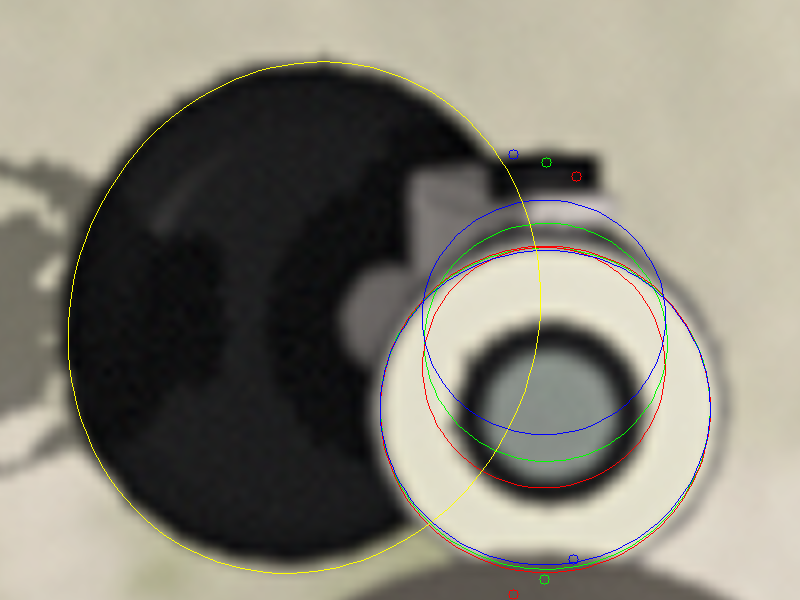

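>>> arm_command(commands=[[[-0.01,0,0.1],[0,0,0],0.4],[[-0.02,0.005,0.2],[0,0,0],0.4],[[-0.03,0.009,0.3],[-0.002,-0.002,0.001],0.4],[[-0.03,0.009,0.37],[-0.002,-0.002,0.001],0.4],[[-0.03,0.009,0.392],[-0.002,-0.002,0.001],0.4],[[-0.03,0.009,0.392],[-0.002,-0.002,0.001],0.4],[[-0.03,0.009,0.392],[-0.002,-0.002,0.001],0.4]])

```text
clock: 20.1
position: [0.6536, -0.1277, 0.2055]
tcp_rot: [2.089, 1.705, 0.459]
contact_force: [0.1, -0.3, 0.3]
grip_width: 0.0531
```

```bash
python3 - <<'E'
from h import *
s=ctrl.read_state();print(s['clock'],cur()[0],s['contact_force'],s['grip_width'],np.round(s['joint_positions'],2))
print(row(PF,RF))
p0,R0=cur()
for n in ['scene','wrist','top']:
    f=grab(n,n+'21.png'); f['fish']=n=='wrist'
    if n=='wrist': cv2.imwrite('pics/w21o.png',ringov(f,p0,R0,OFF,[0,0,-1],scale=4,crop=(150,350,150,300)))
    if n=='scene': cv2.imwrite('pics/s21o.png',ringov(f,p0,R0,OFF,[0,0,-1],scale=7,crop=(205,315,100,185)))
E
```

```text
20.1 [ 0.65361472 -0.12772337  0.20553698] [ 0.1442305  -0.31716232  0.29910792] 0.0531247630504464 [ 0.14  0.71 -0.03  1.81  0.51  0.12 -0.57]
([0.009, -0.009, 0.007], [0.001, 0.001, -0.0])
```

View pics/w21o.png

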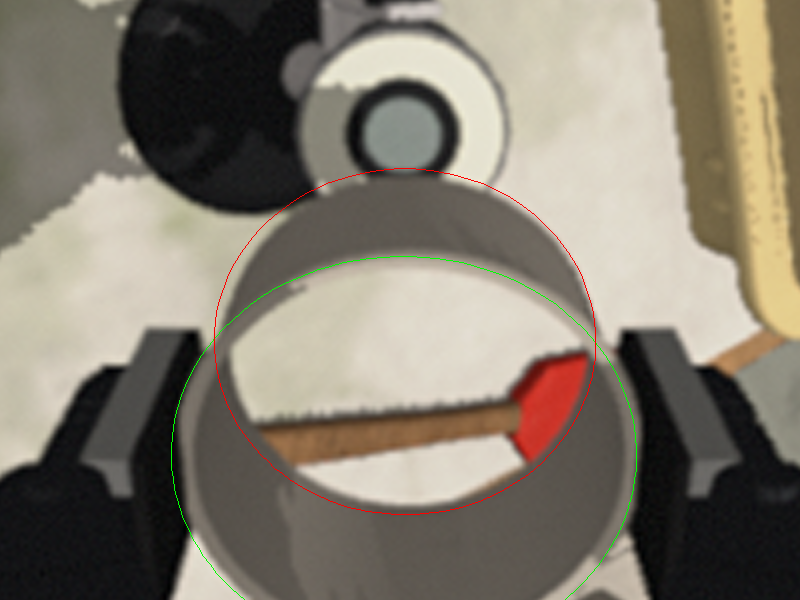

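View pics/s21o.png

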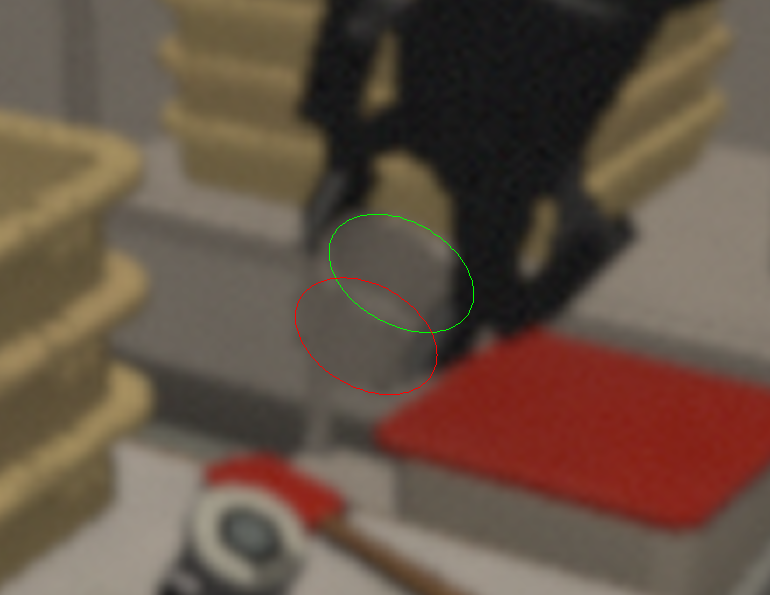

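View pics/scene21.png

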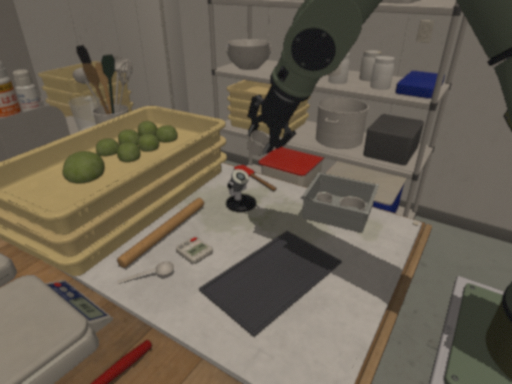

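>>> arm_command(commands=[[[0.009,-0.009,0.012],[0.001,0.001,0],0.4],[[0.009,-0.009,0.012],[0.001,0.001,0],0.4],[[0.009,-0.009,0.012],[0.001,0.001,0],0.4],[[0.009,-0.009,0.012],[0.001,0.001,0],0.4],[[0.009,-0.009,0.012],[0.001,0.001,0],0.4],[[0.009,-0.009,0.012],[0.001,0.001,0],0.4]])

```text
clock: 21.0
position: [0.6536, -0.1263, 0.2028]
tcp_rot: [2.091, 1.708, 0.459]
contact_force: [-0.5, -0.6, -1.3]
grip_width: 0.0535
```

```bash
python3 - <<'E'
from h import *
s=ctrl.read_state();p,Rm=cur();print(s['clock'],p,s['contact_force'],s['grip_width'],np.abs(s['joint_velocities']).max())
for o in (OFF,OFF-[0,0,.002]):
    b=p+Rm@o; d=b-L; ax=d@N; print('axial',ax,'lateral',np.linalg.norm(d-ax*N),'angle',np.degrees(np.arccos(np.clip(-Rm[:,2]@N,-1,1))))
grab('wrist','wrist22.png');grab('top','top22.png')
E
```

```text
21.0 [ 0.65359097 -0.12630709  0.2028312 ] [-0.48857743 -0.64925858 -1.29031379] 0.0534880362670683 0.0017212823471414093
axial 0.11892245343455474 lateral 0.00023653789526526065 angle 0.0550704545976668
axial 0.1209224525107248 lateral 0.00023717590398203176 angle 0.0550704545976668
```

View pics/wrist22.png

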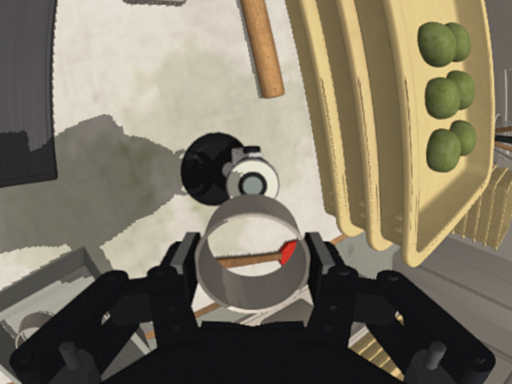

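View pics/top22.png

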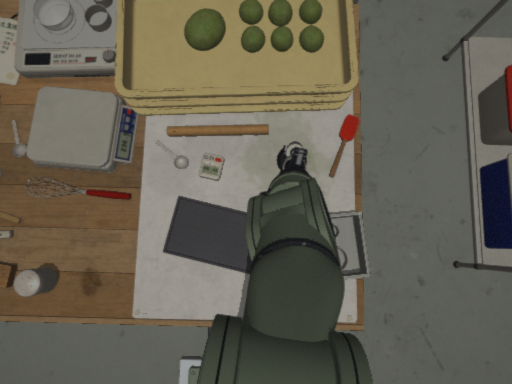

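The wrist picture shows the ring upright in the jaws, centred near (252, 255), with the lens at (252, 185) in line with it. In the top view the timer, spoon and spatula are where they started.

```bash
python3 -c "
from rig import ctrl
print(ctrl.finish_job())"
```

```text
the job is handed in; nothing more can be done
None
```

The job is done and handed in at 21 s of the 64 s allowed. The widest and narrowest rings are in the pan, and the arm is still holding the middle ring in front of the camera.

- **Pan:** I lowered both rings to within a millimetre or so of the pan floor before letting go. The wrist camera then showed both standing upright inside.
- **Middle ring:** By my estimate its lower rim is 119–121 mm from the lens, less than 1 mm off the viewing line, and under 0.1° from square. The 0.1° is the gripper's angle against my estimate of the camera's direction, and assumes the ring sits straight in the jaws. That direction comes from the pictures and is good to about 1.5–2°, so the true squareness is good to about 1°.
- **Holding:** The arm was still, with the ring held at a 53.5 mm finger opening and a 50 N grip.
- **Bystanders:** The camera was not touched, and the timer, spoon and spatula look unmoved in the top view.

**Disagreement:** The wrist-camera overlay put the held ring 1–2 mm closer to the gripper than the arm's position readings did. That is within the calibration error, so I set the distance between the two.

**Contact force:** While the fingers closed on the widest and narrowest rings there was a brief upward push of 12–16 N. It was gone once they were lifted.

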